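# Chock the guide sleeve and drop the gate

### The arm

A 6-joint arm with a two-finger parallel gripper is mounted at the origin on the work surface. World frame = base frame: x ahead of the robot, y to its left, z up, the work surface at z = 0. Lengths are in m, angles in rad, forces in N, time in s.
With the tool pointing down it reaches from about 0.35 to 0.875 m from the base axis. Payload 4.2 kg.
Tool frame: the origin (TCP) lies midway between the tips of the shut fingers; the grasp point (between the pads) lies behind it (r.grip_depth is the x of the grasp point in the tool frame, in m); x points along the fingers, y is the direction in which the jaws open and shut, and the axes are right-handed (so a half turn about x gives the same grasp; the last joint's range is limited). The gripper opens to 85 mm and grips with 20 to 120 N. Pads are 22 mm wide; open, the fingers measure 114 mm over their backs; the gripper's body (76 mm by 85 mm) begins 54 mm behind the grasp point. The pads swing forward as they close: fully open they stand 13 mm farther back than shut.
Start: joints at [1.375, 0.385, 0.008, 0, -1.194, -0.259], TCP at [0.275, 0.561, 0.231] pointing down, gripper open.
Joint ranges: [-3.14, 3.14], [-1.21, 2.06], [-1.07, 1.41], [-3.16, 2.05], [-2.99, -0.16], [-3.1, 3.1]. Speed limits (rad/s): [2.79, 2.79, 3.14, 3.14, 3.14, 3.14].

### API

Orientations are given as a unit quaternion [x, y, z, w].
In Python, from cell import r gives the robot as it stands. The module is installed in compiled form; this text tells all that it offers.
- The arm moves only by the tool apply_moves, never from a script. Its argument "rows" is a list of rows, each a list of 7 numbers: the shift along the tool's x, y, z in mm, then the turn, a rotation vector about the tool's x, y, z in rad, then the closure, from -1 (fully open) to 1 (shut). A call has 1 to 10 rows; each row is the pose to reach, as a shift and turn from the pose measured when the call began, along the tool's axes at that moment; what a row does not reach only later rows make up. A row lasts 1/12 s, in which the tool goes at most 41.7 mm and 7.16 degrees, less where a joint would pass 70% of its speed; a pose out of reach is approached as far as the arm can. A call with a gripper value outside its range is refused whole. The fingers move at their own pace and stop on an object; "squeeze" is the grip in N (left out, the last holds). Time passes only in rows, so rows that repeat a pose let the fingers close. It gives the time, the measured TCP pose, the force and the opening at its end, in the units of the state.
- r.sense(): the state, without advancing time (a new reading comes with each control period).
- r.capture(name): name is "side" or "top"; returns a dict with "image" (384x512x3 uint8, blue, green, red), "depth" (384x512 float32, m along the optical axis (not along the pixel's ray), 0 where there is no reading), "fx", "fy", "cx", "cy" (pixels), "R" (3x3) and "t" (3): a world point X has camera coordinates R X + t. Camera axes: x right, y down, z forward; pixel columns grow to the right and rows downward; lengths in m; the calibration is good to about 2 mm. A picture is of the moment at which its call begins.
- r.hand_in(): hands the job in, once; it reports no verdict.
The state is a dict: "time": time; "joint_positions": joint angles; "joint_vel": joint speeds; "joint_torque": joint torques, N m; "tool_pos": TCP position; "orientation": TCP orientation; "wrist_force": force on the tool from outside, world axes, zero at the start; "ft_torque": the same for the moment, N m; "grip_width": finger opening in m.
Only numpy, scipy, OpenCV 4.12 (cv2) and the standard library are available. Lean on these libraries where they do the work, as an engineer would, in place of code of your own. Each camera call takes 0.05 s, during which the arm holds its last target. There are 200 camera calls.

### The job

The ground steel sleeve on the sloping stand is held only by the two-pronged drop gate. With the gate still up, push the wedge chock up the deck between the prongs, square and thin edge first, under the low side of the sleeve, and press it home firmly but without ramming until the sleeve is nipped hard against the rear rest; then press the gate's plunger fully down, so that the chock alone keeps the sleeve nipped there with no play. Never touch the sleeve itself with the robot, and leave the other things where they are.

Things in the scene. Friction and masses are not known exactly. Their poses are not given: they have to be found in the camera images.
- stand: fixed stand, steel deck 350 x 220 mm tilted 8 degrees. Origin on the deck's top surface, 85 mm above the table; x points UP the slope, away from the robot, y left, z off the deck. Deck x -185 (open low end) to 165 mm. Cheeks 30 mm high at y +-95..105, x 15..155 mm. Left, y 110..180: ledge with loose bar and collar. Right, x -7..53, y -116..-168: plunger's block, flush with the deck
- sleeve: ground steel cylinder, 64 mm diameter, 160 mm long, black end plugs, 0.7 to 1 kg. Origin mid-axis; its y axis is the cylinder's axis, x and z turn as it rolls. It lies across the deck, axis 32 mm above it, its low side against the gate's prongs (axis at stand x = 60 mm), and rolls freely
- chock: dark rubber wedge 75 long (x) x 84 wide (y) x 38 mm high, 0.2 to 0.4 kg, loose on the deck below the gate. Origin under its middle; thin edge at x = +37.5, upright flat back at x = -37.5 mm; face at 40 degrees, top flat from x = -37 to -3. Its face meets the sleeve when its origin is 53 mm downhill of the sleeve's axis. Starts up to 0.3 rad and 22 mm off straight; rubber, friction varies
- rest: rear rest uphill of the sleeve: a blue block fixed on the deck (origin under its middle, axes as the stand's), carrying on two rods a clamped aluminium bar 150 wide, 46 mm high across the deck that does not give. The bar's setting is NOT measured: 4 to 14 mm of play lies between sleeve and bar at the start. Feel it: the chock rolls the sleeve up at 5 to 13 N; then the push stiffens, and about 20 N on the chock nips it
- gate (a joint): drop gate travel in m: 0 up (start), 0.040 fully down. Two prongs, at stand x 18..28 mm, y +-58..70 mm (116 mm clear between them), 36 mm high, sink square into the deck with the plunger. No spring: about 5 N moves it, it stays where left, a hard stop at the bottom
- plunger_top (a point): top centre of the gate's plunger, a flat black round button 40 mm across on the right, at stand x 23, y -142 mm, 60 mm above deck level when the gate is up; it moves down square to the deck, 40 mm in all
- parallel: bystander: steel bar 75 x 16 x 20 mm on the ledge; origin under its middle
- collar: bystander: black collar, 32 mm across, 14 mm high, on the ledge; origin under its middle
- wrench: bystander: wrench lying on the table; origin under its middle
- solvent: bystander: white bottle, 68 mm across, 170 mm tall; origin under its middle
- pot: bystander: aluminium cup, 70 mm across, 60 mm tall; origin under its middle
- bush: bystander: black round bush, 60 mm across, 50 mm tall; origin under its middle
- blocks: bystander: aluminium block 100 x 50 x 40 mm; origin under its middle

How it is judged:
On the way, in this order (a step that is already met when the one before it is completed fails the run):
1. with the gate still up, the chock presses the sleeve (5 N or more) hard against the rear rest (1.5 N or more) (contact force between chock and sleeve above 5 N and contact force between sleeve and rest above 1.5 N and value of joint gate below 0.006 m), for 0.2 s.
2. the gate is pressed fully down (value of joint gate above 0.036 m), for 0.2 s.
At the end, for the whole second after the job is handed in: the gate is down (36 mm or more of 40), the sleeve lies square (0.1 rad) and still, nipped against the rear rest (over 0.5 N), and the chock, lying flat on the deck, thin edge to the sleeve, square within 0.15 rad and within 22 mm of the deck's middle line, touches it (value of joint gate above 0.036 m and contact force between sleeve and rest above 0.5 N and contact force between chock and sleeve above 0.2 N and y of chock in the frame of stand between -0.022 and 0.022 m and angle between the x axis of chock and the x axis of stand, either way round below 0.15 rad and angle between the y axis of sleeve and the y axis of stand, either way round below 0.1 rad and y of chock in the frame of sleeve between -0.04 and 0.04 m and z of chock in the frame of stand below 0.006 m and linear speed of each of sleeve, chock below 0.01 m/s).
It fails at once if the robot touches the sleeve (contact force between any of the fingers, the arm and sleeve above 1 N).
It fails at once if the chock is rammed against the sleeve (over 45 N) (contact force between chock and sleeve above 45 N).
It fails at once if the sleeve rolls away down the slope (x of sleeve in the frame of stand below 0.045 m).
It fails at once if a bystander is moved more than 30 mm (distance of any of parallel, collar, wrench, solvent, pot, bush, blocks from where it was at the start of the episode above 0.03 m).
It also fails if it takes over 61 s, if anything falls off the work surface, if the arm or the gripper's body presses on something with over 40 N, if the wrist force passes 120 N, or if a joint passes its speed limit or range.

## Working session

There is one attempt and no reset: what is moved stays moved. The work goes in short steps, Python scripts to look and compute and a tool call to move; the robot and the scene stay as the last step left them, time stands still between calls to the robot, and variables do not carry over. Pictures are saved under pics/ and viewed, about 8 in all and at most 12, crops included, and the job is handed in when it is done.

Besides the shell and the picture viewer there is one more tool, called after "Request:" in YAML: its name, and indented under it one key for each argument. apply_moves: Moves the arm, as the interface text tells. Its arguments: {"type":"object","properties":{"rows":{"type":"array"},"squeeze":{"type":"number"}},"required":["rows"]}

```bash
mkdir -p pics; cat > h.py <<'E'
import numpy as np, cv2
from cell import r
def cap(n,f=None):
    c=r.capture(n)
    np.savez('%s.npz'%n,**c)
    if f: cv2.imwrite('pics/'+f,c['image'])
    return c
def pts(c):
    d=c['depth'];v,u=np.indices(d.shape)
    P=np.stack([(u-c['cx'])/c['fx']*d,(v-c['cy'])/c['fy']*d,d],-1)
    return (P-c['t'])@c['R']
E
python3 - <<'E'
from h import *
for n in('top','side'):
    c=cap(n,n+'1.png');print(n,c['fx'],c['R'].round(3).tolist(),c['t'].round(3))
    a=cv2.imread('pics/'+n+'1.png')
s=r.sense();print({k:np.round(v,3) for k,v in s.items()},r.grip_depth)
a=np.hstack([cv2.imread('pics/top1.png'),])
E
```

```text
top 397.7896792213086 [[-0.011, -1.0, 0.003], [-0.982, 0.01, -0.186], [0.186, -0.005, -0.982]] [-0.023  0.529  1.063]
side 398.87783044299096 [[0.985, -0.169, 0.015], [-0.079, -0.538, -0.839], [0.15, 0.826, -0.544]] [-0.528  0.127  1.373]
{'time': np.float64(0.1), 'joint_positions': array([ 1.375,  0.385,  0.007, -0.   , -1.194, -0.259]), 'joint_vel': array([-0.   , -0.001,  0.002,  0.003,  0.   ,  0.001]), 'joint_torque': array([-0.0000e+00, -3.9332e+01,  1.8893e+01,  4.1980e+00, -3.0000e-03,
        0.0000e+00]), 'tool_pos': array([0.274, 0.561, 0.23 ]), 'orientation': array([-0.689,  0.16 ,  0.689,  0.159]), 'wrist_force': array([ 1.14 ,  0.232, -0.049]), 'ft_torque': array([-0.018,  0.052, -0.042]), 'grip_width': np.float64(0.085)} -0.0187
```

View pics/top1.png

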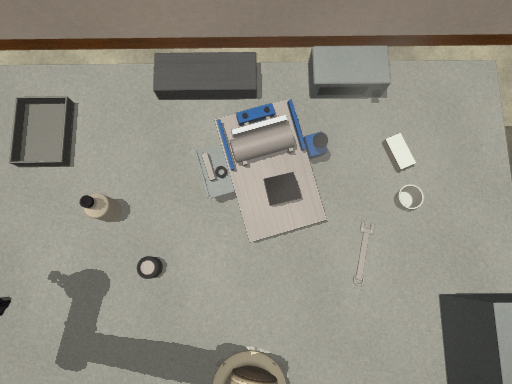

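View pics/side1.png

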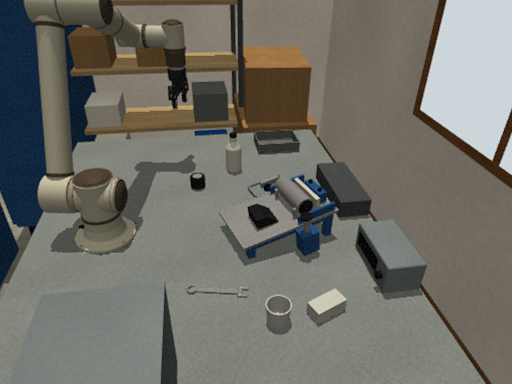

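```bash
cat > fit.py <<'E'
from h import *
c=dict(np.load('top.npz'));P=pts(c);im=c['image'].astype(int)
hsv=cv2.cvtColor(c['image'],cv2.COLOR_BGR2HSV)
# deck low part polygon: colour: reddish vs table
poly=np.array([[217,119],[292,98],[330,220],[250,244]])
m=np.zeros(P.shape[:2],np.uint8);cv2.fillPoly(m,[poly],1)
print('deck bgr',im[205,255],im[200,312],'table',im[260,290],'chock',im[190,283],'plunger',im[139,320],im[147,312])
q=P[200:228,255:262].reshape(-1,3)
sel=np.zeros_like(m);cv2.fillPoly(sel,[np.array([[240,190],[262,190],[268,205],[300,205],[310,180],[322,215],[253,236]])],1)
D=P[sel>0];D=D[np.abs(D[:,2]-np.median(D[:,2]))<.05]
A=np.c_[D[:,:2],np.ones(len(D))]
for _ in range(3):
    k=np.linalg.lstsq(A,D[:,2],rcond=None)[0];e=D[:,2]-A@k;g=abs(e)<.004;A,D=A[g],D[g]
print('plane',k,'slope deg',np.degrees(np.arctan(np.hypot(k[0],k[1]))),'yaw',np.arctan2(k[1],k[0]),e.std(),len(D))
h=P[...,2]-(P[...,:2]@k[:2]+k[2])
# deck mask
dm=((abs(h)<.006)&(P[...,2]>.035)).astype(np.uint8)
big=np.zeros_like(dm);big[95:250,205:335]=1;dm&=big
cs=max(cv2.findContours(dm,cv2.RETR_EXTERNAL,cv2.CHAIN_APPROX_NONE)[0],key=cv2.contourArea)[:,0]
C=P[cs[:,1],cs[:,0]]
yaw=.27
for _ in range(4):
    R=np.array([[np.cos(yaw),np.sin(yaw)],[-np.sin(yaw),np.cos(yaw)]]);L=C[:,:2]@R.T
    x0=np.percentile(L[:,0],2)
    right=L[(L[:,0]>x0+.02)&(L[:,0]<x0+.12)]
    mid=np.median(D[:,:2]@R.T,0)[1]
    rr=right[right[:,1]<mid-.03];ll=right[right[:,1]>mid+.03]
    pr=np.polyfit(rr[:,0],rr[:,1],1);pl=np.polyfit(ll[:,0],ll[:,1],1)
    lo=L[(L[:,0]<x0+.015)];lo=lo[abs(lo[:,1]-mid)<.08];pb=np.polyfit(lo[:,1],lo[:,0],1)
    print('slopes',pr[0],pl[0],-pb[0],'w',np.polyval(pl,x0+.07)-np.polyval(pr,x0+.07),x0)
    yaw+=np.mean([pr[0],pl[0],-pb[0]])
ymid=(np.median(rr[:,1])+np.median(ll[:,1]))/2; xl=np.median(lo[:,0])
o=R.T@np.array([xl+.185*np.cos(np.radians(8)),ymid])
print('yaw',yaw,'origin',o,'z there',o@k[:2]+k[2])
t=np.radians(8)
Rs=np.array([[np.cos(yaw),-np.sin(yaw),0],[np.sin(yaw),np.cos(yaw),0],[0,0,1]])@np.array([[np.cos(t),0,-np.sin(t)],[0,1,0],[np.sin(t),0,np.cos(t)]])
T=np.array([*o,.085]);np.savez('stand.npz',R=Rs,T=T)
S=(P-T)@Rs
np.save('S.npy',S)
near=(abs(S[...,0])<.2)&(S[...,1]>-.18)&(S[...,1]<.2)
# chock
ch=near&(S[...,0]<.01)&(abs(S[...,1])<.1)&(S[...,2]>.004)
top=ch&(S[...,2]>.033);
for n,mm in(('chock',ch),('chocktop',top)):
    a=S[mm];r_=cv2.minAreaRect((a[:,:2]*1000).astype(np.float32));print(n,len(a),r_,np.median(a[:,2]),a[:,2].max())
    print(cv2.boxPoints(r_).round())
pl_=(abs(S[...,0]-.023)<.05)&(abs(S[...,1]+.142)<.045)&(S[...,2]>.045)
a=S[pl_];print('plunger',len(a),a.mean(0),a.min(0),a.max(0))
sl=near&(abs(S[...,1])<.07)&(S[...,0]>.03)&(S[...,0]<.2)
for y in(-.05,0,.05):
    b=sl&(abs(S[...,1]-y)<.006);a=S[b];a=a[np.argsort(a[:,0])];print('y',y,(a[:,[0,2]]*1000).astype(int)[::3].tolist())
E
python3 fit.py
```

```text
deck bgr [172 183 192] [164 173 185] table [150 160 162] chock [73 78 81] plunger [82 85 86] [159 117  88]
plane [0.13375619 0.03710314 0.00836389] slope deg 7.90255524172993 yaw 0.2705903643368783 0.00176317516232975 2110
slopes 0.003411116465572328 0.0014154462238200988 0.0027082358003300815 w 0.21737696870320306 0.37041941306598514
slopes 0.0009020091188444578 -0.0010945042301451252 0.00019737332005242132 w 0.21737628495286482 0.3698929761570039
slopes 0.0009003846698190189 -0.001096129233153478 0.00019574773185105287 w 0.21737628504440032 0.3698925889585111
slopes 0.0009003836146980468 -0.0010961302886328026 0.00019574667599225084 w 0.21737628504445985 0.36989258870701586
yaw 0.27251322662301614 origin [ 0.59264369 -0.06270036] z there 0.08530727101473591
chock 1066 ((-87.68876647949219, -0.22373199462890625), (199.50167846679688, 193.55215454101562), 89.9519271850586) 0.029464917244771908 0.043647310258395695
[[-185. -100.]
 [   9. -100.]
 [   9.   99.]
 [-184.  100.]]
chocktop 485 ((-85.9228286743164, -12.7315673828125), (83.74217224121094, 43.71487808227539), 87.33824920654297
[... 1775 characters left out ...]
4, 60], [45, 59], [47, 62], [48, 62], [50, 62], [52, 62], [54, 62], [56, 61], [57, 63], [58, 64], [59, 65], [61, 64], [63, 64], [65, 63], [66, 61], [68, 63], [70, 59], [72, 63], [75, 57], [76, 59], [79, 57], [81, 55], [83, 50], [85, 48], [88, 41], [98, 1], [99, 9], [99, 32], [99, 21], [100, 47], [100, 11], [101, 47], [103, 48], [104, 43], [106, 44], [108, 47], [110, 44], [112, 45], [123, 0], [124, 26], [125, 0], [125, 12], [126, 19], [127, 39], [129, 39], [131, 38], [131, 42], [133, -1], [135, 1], [137, -3], [138, 0], [140, 2], [140, 11], [142, 40], [144, 41], [146, 39], [148, 37], [149, 41], [150, 45], [151, 3], [153, 38], [155, 3], [158, 2], [162, 0], [193, -112], [195, -108], [198, -110]]
```

```bash
cat > go.py <<'E'
import sys
from h import *
from scipy.spatial.transform import Rotation as Ro
z=np.load('stand.npz');Rs,T=z['R'],z['T']
s=r.sense();q=Ro.from_quat(s['orientation']);p=np.array(s['tool_pos'])
print('t',s['time'],'TCP in stand mm',((p-T)@Rs*1000).round(1),'F stand',(np.array(s['wrist_force'])@Rs).round(1),'w',s['grip_width'],'j',np.round(s['joint_positions'],2))
best=None
for sg in(1,-1):
    X=-Rs[:,2];Y=sg*Rs[:,1];M=np.c_[X,Y,np.cross(X,Y)]
    rv=(q.inv()*Ro.from_matrix(M)).as_rotvec()
    if best is None or np.linalg.norm(rv)<np.linalg.norm(best): best=rv;S=sg
print('tool y sign',S,'rotvec',best.round(3))
a=np.array([float(v) for v in sys.argv[1:]]).reshape(-1,3)
for g in a: print(g,'shift',(q.inv().apply(T+Rs@(g/1000)-p)*1000).round(1))
E
python3 go.py -79 -85 120 -79 -85 10
```

```text
t 0.1 TCP in stand mm [-117.1  686.4  163.2] F stand [ 1.1 -0.1 -0.2] w 0.08542376096276381 j [ 1.37  0.39  0.01 -0.   -1.19 -0.26]
tool y sign -1 rotvec [-0.726  0.134 -0.053]
[-79. -85. 120.] shift [  38.6  546.9 -545.6]
[-79. -85.  10.] shift [ 147.5  536.5 -557.1]
```

Request:
apply_moves:
  rows:
    - [20,270,-270,-0.73,0.13,-0.05,1]
    - [20,270,-270,-0.73,0.13,-0.05,1]
    - [20,270,-270,-0.73,0.13,-0.05,1]
    - [20,270,-270,-0.73,0.13,-0.05,1]
    - [20,270,-270,-0.73,0.13,-0.05,1]
    - [38,547,-546,-0.73,0.13,-0.05,1]
    - [38,547,-546,-0.73,0.13,-0.05,1]
    - [38,547,-546,-0.73,0.13,-0.05,1]
    - [38,547,-546,-0.73,0.13,-0.05,1]
    - [38,547,-546,-0.73,0.13,-0.05,1]

```text
time: 0.93
tool_pos: [0.4087, 0.1656, 0.2103]
orientation: [0.746, 0.104, -0.651, 0.091]
wrist_force: [1.3, 0.8, -0.2]
grip_width: -0.0003
```

```bash
python3 go.py -79 -85 120 -79 -85 10
```

```text
t 0.9333 TCP in stand mm [-97.1 269.3 140.2] F stand [ 1.4  0.4 -0.4] w -0.00026408773395969785 j [ 0.8   0.01 -0.57  0.09 -0.87  0.99]
tool y sign -1 rotvec [ 0.005  0.004 -0.001]
[-79. -85. 120.] shift [ 20.3 354.4 -16.5]
[-79. -85.  10.] shift [130.3 354.3 -17. ]
```

Request:
apply_moves:
  rows:
    - [10,354,-16,0,0,0,1]
    - [20,354,-16,0,0,0,1]
    - [20,354,-16,0,0,0,1]
    - [20,354,-16,0,0,0,1]
    - [20,354,-16,0,0,0,1]
    - [20,354,-16,0,0,0,1]
    - [20,354,-16,0,0,0,1]
    - [20,354,-16,0,0,0,1]
    - [20,354,-16,0,0,0,1]
    - [20,354,-16,0,0,0,1]

```text
time: 1.77
tool_pos: [0.5243, -0.1738, 0.1917]
orientation: [0.746, 0.102, -0.652, 0.09]
wrist_force: [1.1, -0.3, 0.5]
grip_width: 0.0001
```

```bash
python3 go.py -79 -85 10
```

```text
t 1.7667 TCP in stand mm [-79.9 -88.6 119. ] F stand [ 1.1 -0.6  0.4] w 0.00014737220576761884 j [-0.05  0.24 -0.29 -0.05 -0.91  1.92]
tool y sign -1 rotvec [-0.001  0.006 -0.001]
[-79. -85.  10.] shift [109.   -3.7  -1.6]
```

Request:
apply_moves:
  rows:
    - [40,0,-1,0,0,0,1]
    - [80,0,-1,0,0,0,1]
    - [100,0,-1,0,0,0,1]
    - [109,0,-1,0,0,0,1]
    - [109,0,-1,0,0,0,1]
    - [109,-8,-1,0,0,0,1]
    - [109,-14,-1,0,0,0,1]
    - [109,-18,-1,0,0,0,1]
    - [109,-21,-1,0,0,0,1]
    - [109,-21,-1,0,0,0,1]

```text
time: 2.6
tool_pos: [0.534, -0.1488, 0.0853]
orientation: [0.747, 0.102, -0.651, 0.09]
wrist_force: [-1.1, 0.3, 0.5]
grip_width: 0.0
```

```bash
python3 go.py -79 -56.5 10; python3 -c "
from h import *
c=cap('side');cv2.imwrite('pics/side2.png',cv2.resize(c['image'][160:270,200:350],None,fx=5,fy=5))"
```

```text
t 2.6 TCP in stand mm [-78.8 -67.1  11.4] F stand [-0.9  0.6  0.6] w 4.865523057462467e-05 j [ 0.    0.37 -0.42 -0.06 -0.65  1.89]
tool y sign -1 rotvec [ 0.001  0.004 -0.002]
[-79.  -56.5  10. ] shift [  1.3 -10.6   0.2]
```

View pics/side2.png

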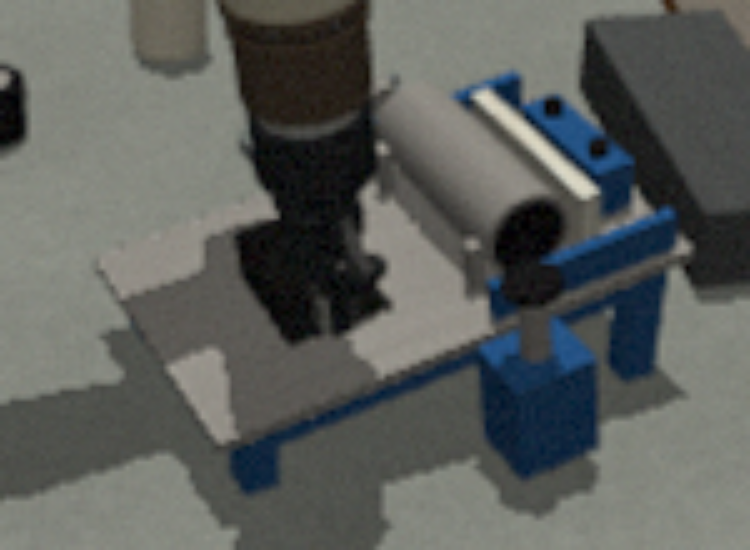

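The side view shows the shut fingers just beside the chock's right flank (~px 330,310 in the crop), the sleeve still against the prongs, and the gate up. Next I nudge the chock to the middle.

Request:
apply_moves:
  rows:
    - [0,-2,0,0,0,0,1]
    - [0,-4,0,0,0,0,1]
    - [0,-6,0,0,0,0,1]
    - [0,-8,0,0,0,0,1]
    - [0,-10,0,0,0,0,1]
    - [0,-11,0,0,0,0,1]
    - [0,-11,0,0,0,0,1]

```text
time: 3.23
tool_pos: [0.5309, -0.1382, 0.0849]
orientation: [0.746, 0.102, -0.651, 0.09]
wrist_force: [-0.3, -1.4, 0.4]
grip_width: 0.0006
```

Request:
apply_moves:
  rows:
    - [0,20,0,0,0,0,1]
    - [0,25,0,0,0,0,1]
    - [-40,25,0,0,0,0,1]
    - [-80,25,0,0,0,0,1]
    - [-100,25,20,0,0,0,1]
    - [-100,25,60,0,0,0,0.3]
    - [-100,10,80,0,0,0,0.0]
    - [-100,0,110,0,0,0,0.0]
    - [-100,-20,130,0,0,0,0.0]
    - [-100,-55,130,0,0,0,0.0]

```text
time: 4.07
tool_pos: [0.375, -0.1245, 0.165]
orientation: [0.746, 0.1, -0.653, 0.087]
wrist_force: [0.7, 0.9, -0.1]
grip_width: 0.0429
```

```bash
cat > ch.py <<'E'
from h import *
z=np.load('stand.npz')
c=cap('top');S=(pts(c)-z['T'])@z['R']
m=(S[...,0]>-.16)&(S[...,0]<.02)&(abs(S[...,1])<.09)
t=(m&(S[...,2]>.03)&(S[...,2]<.048)).astype(np.uint8)
n,l,st,ce=cv2.connectedComponentsWithStats(t);print(st[1:],)
a=S[l==1+np.argmax(st[1:,4])];R=cv2.minAreaRect((a[:,:2]*1000).astype(np.float32));print(R,cv2.boxPoints(R).round().tolist())
B=a*1000
xs=[]
for y in range(-50,51,6):
    b=B[abs(B[:,1]-y)<3]
    if len(b)>5: xs.append((y,np.sort(b[:,0])[1:4].mean()))
xs=np.array(xs);k=np.polyfit(xs[1:-1,0],xs[1:-1,1],1);print('back line x=',k,'-> yaw',-k[0],xs.round().tolist())
b=c['image'][160:215,245:320];cv2.imwrite('pics/ch%d.png'%int(r.sense()['time']*10),cv2.resize(c['image'][90:250,200:340],None,fx=4,fy=4))
E
python3 ch.py; python3 go.py
```

```text
[[289 150   5   2   7]
 [243 163   4   2   5]
 [262 183  35  25 530]]
((-86.03669738769531, -0.3433952331542969), (84.27700805664062, 47.36174774169922), 89.85137939453125) [[-110.0, -42.0], [-62.0, -43.0], [-62.0, 42.0], [-110.0, 42.0]]
back line x= [ 8.30112465e-03 -1.06946318e+02] -> yaw -0.008301124648963168 [[-44.0, -97.0], [-38.0, -107.0], [-32.0, -108.0], [-26.0, -106.0], [-20.0, -107.0], [-14.0, -107.0], [-8.0, -107.0], [-2.0, -107.0], [4.0, -108.0], [10.0, -107.0], [16.0, -106.0], [22.0, -106.0], [28.0, -107.0], [34.0, -106.0], [40.0, -107.0]]
t 4.1167 TCP in stand mm [-212.5    3.8  110.8] F stand [-1.8  3.9  0.1] w 0.04226542292736143 j [ 0.09 -0.01 -0.67 -0.04 -0.77  1.78]
tool y sign -1 rotvec [-0.     0.007  0.001]
```

Request:
apply_moves:
  rows:
    - [0,4,-40,0,0,0,0]
    - [20,4,-76,0,0,0,0]
    - [60,4,-79,0,0,0,0]
    - [90,4,-79,0,0,0,0]
    - [103,4,-79,0,0,0,0]
    - [103,4,-79,0,0,0,0]
    - [103,4,-82,0,0,0,0]
    - [103,4,-86,0,0,0,0]
    - [103,4,-90,0,0,0,0]
    - [103,4,-90,0,0,0,0]

```text
time: 4.95
tool_pos: [0.4763, -0.0957, 0.0768]
orientation: [0.747, 0.103, -0.651, 0.089]
wrist_force: [0.1, 0.8, 0.2]
grip_width: 0.0423
```

```bash
python3 go.py -50 0 8
```

```text
t 4.95 TCP in stand mm [-120.9   -0.5    8.7] F stand [0.3 0.7 0.2] w 0.04233485368054807 j [ 0.12  0.29 -0.6  -0.04 -0.55  1.75]
tool y sign -1 rotvec [0.    0.002 0.   ]
[-50.   0.   8.] shift [  0.6  -0.5 -70.9]
```

Request:
apply_moves:
  rows:
    - [0,0,-5,0,0,0,0]
    - [0,0,-12,0,0,0,0]
    - [0,0,-20,0,0,0,0]
    - [0,0,-28,0,0,0,0]
    - [0,0,-36,0,0,0,0]
    - [0,0,-44,0,0,0,0]
    - [0,0,-52,0,0,0,0]
    - [0,0,-58,0,0,0,0]
    - [0,0,-62,0,0,0,0]
    - [0,0,-64,0,0,0,0]

```text
time: 5.78
tool_pos: [0.538, -0.0784, 0.0855]
orientation: [0.747, 0.103, -0.651, 0.089]
wrist_force: [-2.5, -2.0, 1.1]
grip_width: 0.0425
```

```bash
python3 go.py -42 0 8; python3 - <<'E'
from h import *
c=cap('side');cv2.imwrite('pics/side3.png',cv2.resize(c['image'][160:270,200:350],None,fx=5,fy=5))
E
```

```text
t 5.7833 TCP in stand mm [-56.2  -0.4   8.4] F stand [-2.8 -1.3  1.5] w 0.04249886178314184 j [ 0.14  0.35 -0.46 -0.03 -0.62  1.72]
tool y sign -1 rotvec [0.    0.002 0.   ]
[-42.   0.   8.] shift [  0.4  -0.4 -14.2]
```

View pics/side3.png

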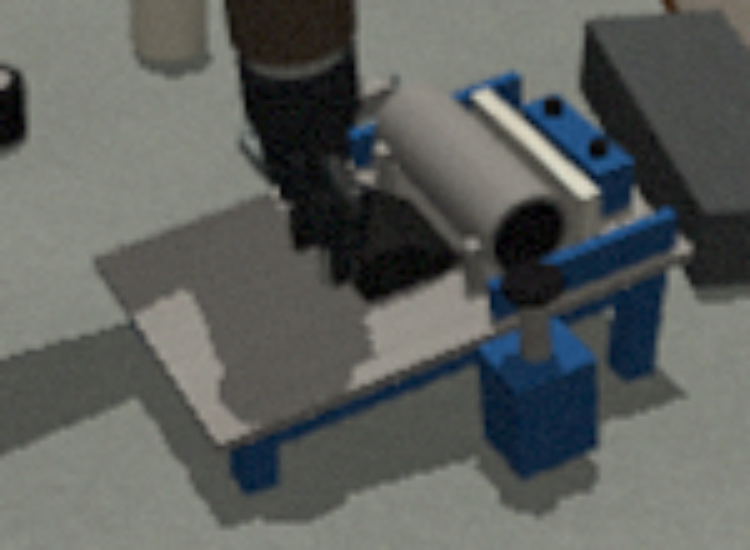

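The image shows the chock square ahead of the two fingers, entering midway between the prongs (~px 400,240), with the sleeve unmoved. I'll carry on slowly and watch the force.

Request:
apply_moves:
  rows:
    - [0,0,-2,0,0,0,0]
    - [0,0,-4,0,0,0,0]
    - [0,0,-6,0,0,0,0]
    - [0,0,-8,0,0,0,0]
    - [0,0,-10,0,0,0,0]
    - [0,0,-11,0,0,0,0]
    - [0,0,-12,0,0,0,0]
    - [0,0,-13,0,0,0,0]
    - [0,0,-14,0,0,0,0]
    - [0,0,-14,0,0,0,0]

```text
time: 6.67
tool_pos: [0.5519, -0.0746, 0.0876]
orientation: [0.747, 0.103, -0.65, 0.089]
wrist_force: [-1.1, -0.4, -0.6]
grip_width: 0.0428
```

Request:
apply_moves:
  rows:
    - [0,0,-1,0,0,0,0]
    - [0,0,-2,0,0,0,0]
    - [0,0,-3,0,0,0,0]
    - [0,0,-4,0,0,0,0]
    - [0,0,-4,0,0,0,0]

```text
time: 7.08
tool_pos: [0.5527, -0.0742, 0.0876]
orientation: [0.745, 0.103, -0.653, 0.089]
wrist_force: [-7.7, -2.0, 4.0]
grip_width: 0.0431
```

```bash
python3 go.py
```

```text
t 7.0833 TCP in stand mm [-40.8  -0.4   8.4] F stand [-7.3  0.1  5.1] w 0.04311737091463752 j [ 0.15  0.37 -0.42 -0.03 -0.65  1.72]
tool y sign -1 rotvec [-0.     0.008  0.001]
```

Request:
apply_moves:
  rows:
    - [0,0,-4,0,0,0,0]
    - [0,0,-5,0,0,0,0]
    - [0,0,-6,0,0,0,0]
    - [0,0,-6,0,0,0,0]
    - [0,0,-6,0,0,0,0]

```text
time: 7.5
tool_pos: [0.5561, -0.0733, 0.088]
orientation: [0.744, 0.102, -0.655, 0.089]
wrist_force: [-5.4, -2.5, 2.8]
grip_width: 0.0422
```

```bash
python3 go.py
```

```text
t 7.5 TCP in stand mm [-37.2  -0.4   8.2] F stand [-5.4 -1.   3.6] w 0.04218210281737722 j [ 0.15  0.38 -0.41 -0.03 -0.66  1.72]
tool y sign -1 rotvec [-0.001  0.013  0.002]
```

Request:
apply_moves:
  rows:
    - [0,0,-3,0,0,0,0]
    - [0,0,-4,0,0,0,0]
    - [0,0,-5,0,0,0,0]
    - [0,0,-6,0,0,0,0]
    - [0,0,-6,0,0,0,0]

```text
time: 7.92
tool_pos: [0.5594, -0.0724, 0.0884]
orientation: [0.742, 0.102, -0.657, 0.089]
wrist_force: [-6.3, -1.1, 3.2]
grip_width: 0.0427
```

Request:
apply_moves:
  rows:
    - [0,0,-3,0,0,0,0]
    - [0,0,-4,0,0,0,0]
    - [0,0,-5,0,0,0,0]
    - [0,0,-5,0,0,0,0]
    - [0,0,-5,0,0,0,0]

```text
time: 8.33
tool_pos: [0.5608, -0.072, 0.0885]
orientation: [0.739, 0.102, -0.66, 0.088]
wrist_force: [-9.2, -2.7, 4.5]
grip_width: 0.0425
```

```bash
python3 go.py
```

```text
t 8.3333 TCP in stand mm [-32.3  -0.4   8.1] F stand [-8.9 -0.1  5.8] w 0.042511916448382925 j [ 0.15  0.39 -0.39 -0.03 -0.68  1.71]
tool y sign -1 rotvec [-0.002  0.025  0.003]
```

Request:
apply_moves:
  rows:
    - [0,0,-3,0,0.01,0,0]
    - [0,0,-5,0,0.02,0,0]
    - [0,0,-6,0,0.02,0,0]
    - [0,0,-7,0,0.02,0,0]
    - [0,0,-7,0,0.02,0,0]
    - [0,0,-7,0,0.02,0,0]

```text
time: 8.83
tool_pos: [0.561, -0.0717, 0.0881]
orientation: [0.741, 0.103, -0.657, 0.087]
wrist_force: [-14.5, -4.3, 7.9]
grip_width: 0.0428
```

```bash
python3 go.py
```

```text
t 8.8333 TCP in stand mm [-32.1  -0.2   7.6] F stand [-13.9  -0.2   9.9] w 0.04278753224210957 j [ 0.15  0.39 -0.39 -0.03 -0.67  1.72]
tool y sign -1 rotvec [-0.003  0.019  0.005]
```

Request:
apply_moves:
  rows:
    - [0,0,-5,0,0.01,0,0]
    - [0,0,-7,0,0.02,0,0]
    - [0,0,-8,0,0.02,0,0]
    - [0,0,-9,0,0.02,0,0]
    - [0,0,-9,0,0.02,0,0]
    - [0,0,-9,0,0.02,0,0]

```text
time: 9.33
tool_pos: [0.5611, -0.0714, 0.0874]
orientation: [0.742, 0.103, -0.657, 0.086]
wrist_force: [-17.0, -5.8, 9.5]
grip_width: 0.0425
```

```bash
python3 go.py
```

```text
t 9.3333 TCP in stand mm [-32.    0.1   6.9] F stand [-16.4  -1.   11.9] w 0.04250553450181694 j [ 0.15  0.39 -0.39 -0.04 -0.67  1.72]
tool y sign -1 rotvec [-0.005  0.017  0.008]
```

Request:
apply_moves:
  rows:
    - [-1,0,-8,0,0.01,0,0]
    - [-2,0,-10,0,0.02,0,0]
    - [-2,0,-11,0,0.02,0,0]
    - [-2,0,-12,0,0.02,0,0]
    - [-2,0,-12,0,0.02,0,0]
    - [-2,0,-12,0,0.02,0,0]

```text
time: 9.83
tool_pos: [0.561, -0.0711, 0.0875]
orientation: [0.74, 0.104, -0.659, 0.084]
wrist_force: [-20.1, -6.5, 7.7]
grip_width: 0.0429
```

```bash
python3 go.py; python3 - <<'E'
from h import *
z=np.load('stand.npz');c=cap('top');S=(pts(c)-z['T'])@z['R']*1000
for y in(-60,60,0,-40,40):
    b=S[(abs(S[...,1]-y)<8)&(S[...,0]>55)&(S[...,0]<140)&(S[...,2]>45)&(S[...,2]<75)]
    b=b[b[:,0]<97];u=b[b[:,2]>50]
    A=np.c_[2*u[:,0],2*u[:,2],np.ones(len(u))]
    # circle fit with r=32,z=32 known -> solve x
    xs=[(p[0]-np.sqrt(max(0,32**2-(p[2]-32)**2))) for p in b if 46<p[2]<56 ]
    print(y,len(b),'axis x',np.median(xs) if xs else None)
E
```

```text
t 9.8333 TCP in stand mm [-32.1   0.4   7. ] F stand [-19.9  -0.9  10.6] w 0.042901176249973354 j [ 0.15  0.39 -0.39 -0.04 -0.68  1.72]
tool y sign -1 rotvec [-0.007  0.022  0.012]
-60 76 axis x 68.15729805431954
60 69 axis x 68.30632046759388
0 86 axis x 68.43641665788661
-40 76 axis x 67.7304305166062
40 76 axis x 67.76410775029176
```

Request:
apply_moves:
  rows:
    - [-2,0,-11,0,0.02,0,0]
    - [-2,0,-12,0,0.02,0,0]
    - [-2,0,-13,0,0.02,0,0]
    - [-2,0,-13,0,0.02,0,0]
    - [-2,0,-13,0,0.02,0,0]
    - [-2,0,-13,0,0.02,0,0]

```text
time: 10.38
tool_pos: [0.5608, -0.071, 0.0874]
orientation: [0.738, 0.104, -0.662, 0.082]
wrist_force: [-21.9, -8.6, 8.4]
grip_width: 0.0429
```

Request:
apply_moves:
  rows:
    - [-2,0,-7,0,0,0,0]
    - [-1,0,-2,0,0,0,0]
    - [0,0,4,0,0,0,0]
    - [0,0,12,0,0,0,0]
    - [0,0,30,0,0,0,0]
    - [0,0,50,0,0,0,0]
    - [-40,0,60,0,0,0,0.3]
    - [-80,0,60,0,0,0,0.6]
    - [-120,0,60,0,0,0,1]
    - [-120,0,60,0,0,0,1]

```text
time: 11.22
tool_pos: [0.496, -0.0923, 0.2095]
orientation: [0.744, 0.104, -0.655, 0.084]
wrist_force: [1.7, -0.7, 0.4]
grip_width: 0.0003
```

```bash
python3 go.py 22 -142 110 22 -142 66; python3 - <<'E'
from h import *
z=np.load('stand.npz');c=cap('top','top4.png');S=(pts(c)-z['T'])@z['R']*1000
cv2.imwrite('pics/top4.png',cv2.resize(c['image'][90:250,200:350],None,fx=5,fy=3.75*4/3))
for y in(-60,60,0,-40,40):
    b=S[(abs(S[...,1]-y)<8)&(S[...,0]>55)&(S[...,0]<97)&(S[...,2]>46)&(S[...,2]<56)]
    if len(b): print(y,'axis x',np.median(b[:,0]-np.sqrt(32**2-(b[:,2]-32)**2)))
t=S[(S[...,0]>-60)&(S[...,0]<20)&(abs(S[...,1])<55)&(S[...,2]>32)&(S[...,2]<46)]
R=cv2.minAreaRect(t[:,:2].astype(np.float32));print(len(t),R,np.percentile(t[:,0],[1,3,5]))
E
```

```text
t 11.2167 TCP in stand mm [-82.7  -2.5 137.4] F stand [ 1.5 -1.1  0.2] w 0.0002955249441778851 j [ 0.12  0.14 -0.38 -0.04 -0.92  1.74]
tool y sign -1 rotvec [-0.006  0.011  0.01 ]
[  22. -142.  110.] shift [  24.9  139.1 -105.8]
[  22. -142.   66.] shift [  68.9  139.5 -106.3]
-60 axis x 67.8320770290736
60 axis x 67.7938766659897
0 axis x 67.81048767375555
-40 axis x 68.1790771434188
40 axis x 67.62851227473526
91 ((17.41241455078125, -2.1927452087402344), (80.57868957519531, 14.575761795043945), 80.44735717773438) [4.34673252 5.78004276 6.1844874 ]
```

View pics/top4.png

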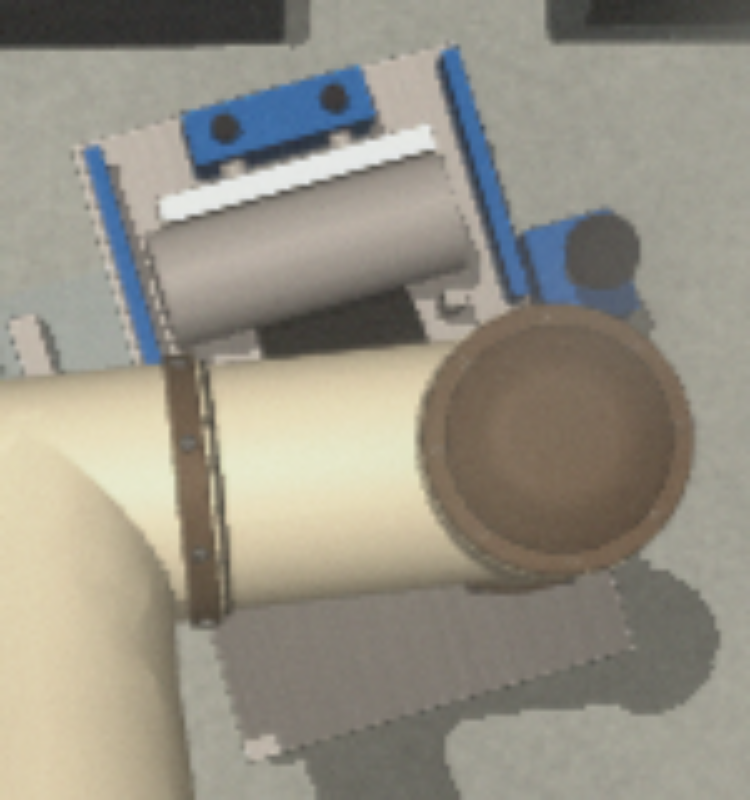

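The picture shows the sleeve parallel to and touching the light bar, the chock under its low side, and the black plunger top at crop px (602,250). Next is the plunger.

Request:
apply_moves:
  rows:
    - [0,40,0,0,0,0,1]
    - [0,80,0,0,0,0,1]
    - [0,120,-10,0,0,0,1]
    - [0,139,-40,0,0,0,1]
    - [10,139,-80,0,0,0,1]
    - [25,139,-106,0,0.01,0.01,1]
    - [40,139,-106,0,0.01,0.01,1]
    - [55,139,-106,0,0.01,0.01,1]
    - [60,139,-106,0,0.01,0.01,1]
    - [60,139,-106,0,0.01,0.01,1]

```text
time: 12.1
tool_pos: [0.6384, -0.1952, 0.1545]
orientation: [0.744, 0.101, -0.654, 0.085]
wrist_force: [0.2, 0.3, -0.1]
grip_width: -0.0001
```

```bash
python3 go.py 22.5 -142 66 22.5 -142 18
```

```text
t 12.1 TCP in stand mm [  18.  -139.9   67.6] F stand [ 0.3  0.2 -0.1] w -0.00011387558989744596 j [-0.08  0.47 -0.05 -0.06 -0.94  1.95]
tool y sign -1 rotvec [-0.008  0.01   0.004]
[  22.5 -142.    66. ] shift [ 1.6  2.  -4.6]
[  22.5 -142.    18. ] shift [49.6  2.2 -5.1]
```

Request:
apply_moves:
  rows:
    - [0,2,-5,0,0.01,0,1]
    - [0,2,-5,0,0.01,0,1]
    - [6,2,-5,0,0.01,0,1]
    - [12,2,-5,0,0.01,0,1]
    - [18,2,-5,0,0.01,0,1]
    - [25,2,-5,0,0.01,0,1]
    - [32,2,-5,0,0.01,0,1]
    - [38,2,-5,0,0.01,0,1]
    - [44,2,-5,0,0.01,0,1]
    - [47,2,-5,0,0.01,0,1]

```text
time: 12.93
tool_pos: [0.6499, -0.194, 0.1078]
orientation: [0.748, 0.101, -0.651, 0.085]
wrist_force: [-1.8, -0.2, 19.6]
grip_width: -0.0007
```

```bash
python3 go.py 22.5 -142 18
```

```text
t 12.9333 TCP in stand mm [  22.7 -141.9   19.8] F stand [ 1.   0.3 19.6] w -0.0006592525650758658 j [-0.08  0.52 -0.08 -0.07 -0.84  1.95]
tool y sign -1 rotvec [-0.008  0.     0.004]
[  22.5 -142.    18. ] shift [1.8 0.1 0.2]
```

Hard stop reached at z ≈ 20 mm (40 mm travel) with 20 N. I'll hold, then back off straight up.

Request:
apply_moves:
  rows:
    - [5,0,0,0,0,0,1]
    - [6,0,0,0,0,0,1]
    - [6,0,0,0,0,0,1]
    - [6,0,0,0,0,0,1]
    - [6,0,0,0,0,0,1]

```text
time: 13.35
tool_pos: [0.65, -0.1941, 0.1076]
orientation: [0.748, 0.102, -0.65, 0.086]
wrist_force: [-11.0, 3.8, 28.3]
grip_width: -0.0002
```

Request:
apply_moves:
  rows:
    - [-10,0,0,0,0,0,1]
    - [-40,0,0,0,0,0,1]
    - [-80,0,0,0,0,0,1]
    - [-120,0,0,0,0,0,1]
    - [-130,0,40,0,0,0,1]
    - [-130,20,80,0,0,0,1]
    - [-130,60,120,0,0,0,1]
    - [-130,90,160,0,0,0,1]
    - [-130,110,180,0,0,0,1]
    - [-130,110,180,0,0,0,1]

```text
time: 14.18
tool_pos: [0.4849, -0.3543, 0.2081]
orientation: [0.746, 0.102, -0.653, 0.083]
wrist_force: [-0.3, 0.7, 0.2]
grip_width: -0.0002
```

```bash
python3 go.py; python3 - <<'E'
from h import *
z=np.load('stand.npz');c=cap('top');S=(pts(c)-z['T'])@z['R']*1000
for y in(-60,60,0,-40,40):
    b=S[(abs(S[...,1]-y)<8)&(S[...,0]>55)&(S[...,0]<97)&(S[...,2]>46)&(S[...,2]<56)]
    if len(b): print(y,'axis x',np.median(b[:,0]-np.sqrt(32**2-(b[:,2]-32)**2)))
t=S[(S[...,0]>-60)&(S[...,0]<20)&(abs(S[...,1])<55)&(S[...,2]>32)&(S[...,2]<46)]
R=cv2.minAreaRect(t[:,:2].astype(np.float32));print(len(t),R,np.percentile(t[:,0],[1,3,5]))
p=S[(abs(S[...,0]-23)<12)&(abs(S[...,1]+142)<12)];print('plunger z',np.median(p[:,2]))
for s in(-64,64):
    p=S[(abs(S[...,0]-23)<4)&(abs(S[...,1]-s)<5)];print('prong z max',np.sort(p[:,2])[-3:])
d=cap('side');cv2.imwrite('pics/side5.png',cv2.resize(d['image'][160:270,200:350],None,fx=5,fy=5))
E
```

```text
t 14.1833 TCP in stand mm [-163.3 -251.9  147.2] F stand [-0.1  0.8  0.2] w -0.00019106950802842598 j [-0.41  0.33 -0.11 -0.1  -1.04  2.29]
tool y sign -1 rotvec [-0.011  0.005  0.007]
-60 axis x 67.9340687513907
60 axis x 67.43618249129457
0 axis x 67.52440035483825
-40 axis x 67.825354975247
40 axis x 67.66216181244923
493 ((-1.6406669616699219, -0.2732810974121094), (84.07542419433594, 42.912845611572266), 89.92976379394531) [-22.93506943 -22.09528535 -21.20760828]
plunger z 20.631860022319927
prong z max [1.17016334 1.4561678  4.96335234]
prong z max [3.27543133 3.87098586 4.80915388]
```

View pics/side5.png

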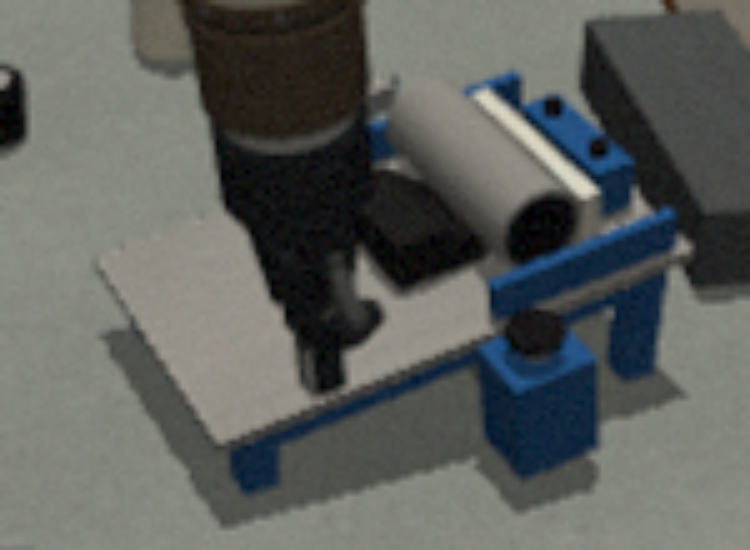

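The side view shows the plunger at the bottom (crop px 535,335), both prongs gone into the deck, and the sleeve lying on the bar with the chock square under it (px 420,235). All measured values agree, so I'm handing in.

```bash
python3 -c "
from cell import r
print(r.hand_in())"
```

```text
the job is handed in; nothing more can be done
None
```

The job is handed in. The chock is home under the sleeve, the gate is down, and the sleeve was still on the rear rest at my last look, about 14 s in. No verdict is reported.

**What I did:**
- I nudged the chock sideways to the deck's middle line, then pushed it squarely between the prongs with half-open fingers.
- It met the sleeve and rolled it about 8 mm. The push then stiffened, and I pressed to about 22 N with the gate still up.
- I drew the fingers back and pressed the plunger to its hard stop, to about 28 N.

**Last checks:**

| Check | Measured |
|---|---|
| Plunger top above deck | 20.6 mm, about 39 to 40 mm of travel |
| Prongs | flush within depth noise (up to 5 mm) |
| Sleeve axis, stand x | 67.4 to 67.9 mm, square within that scatter |
| Sleeve axis before the gate dropped | 67.6 to 68.2 mm, unchanged within noise |
| Chock | y about 0 mm, yaw under 0.01 rad |

**Not checked:** the nip force left after I let go can't be seen by the cameras. I infer it from the 22 N press and from the sleeve not moving when the gate dropped. I didn't measure the bystanders again. The robot never went near them, and no unexpected contact force showed.

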